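Clip down the lid of the clay box

ROBOT

A 6-joint arm with a two-finger parallel gripper is mounted at the origin on the work surface. World frame = base frame: x ahead of the robot, y to its left, z up, the work surface at z = 0. Lengths are in m, angles in rad, forces in N, time in s.
With the tool pointing down it reaches from about 0.35 to 0.875 m from the base axis. Payload 4.2 kg.
Tool frame: the origin (TCP) lies at the centre of the arm's flange, where the gripper is bolted on; the fingertips stand 173 mm ahead of it and the grasp point (between the pads) lies 155 mm ahead of it; z points along the fingers, y is the line along which they close (so a half turn about z gives the same grasp; the last joint's range is limited). The gripper opens to 85 mm and grips with 20 to 120 N. Pads are 22 mm wide; open, the fingers measure 114 mm over their backs; the gripper's body (76 mm by 85 mm) begins 54 mm behind the grasp point. The pads swing forward as they close: fully open they stand 13 mm farther back than shut.
Start: joints at [-1.006, 0.385, 0.008, 0, -1.194, -0.259], TCP at [0.188, -0.596, 0.405] pointing down, gripper open.
Joint ranges: [-3.14, 3.14], [-1.21, 2.06], [-1.07, 1.41], [-3.16, 2.05], [-2.99, -0.16], [-3.1, 3.1]. Speed limits (rad/s): [2.79, 2.79, 3.14, 3.14, 3.14, 3.14].

INTERFACE

Orientations are given as [roll, pitch, yaw] about the fixed x, y, z axes, in that order (R = Rz(yaw) Ry(pitch) Rx(roll)).
In Python, from workcell import * gives the robot as it stands.
- The arm moves only by the tool carry_out, never from a script. Its argument "moves" is a list of rows, each an object of numbers: "dx", "dy", "dz": the shift along the tool's x, y, z in cm; "roll": the turn about the tool's z in rad. In form: [{"dx": .., "dy": .., "dz": .., "roll": ..}, ...]. A call has 1 to 10 rows; each row is the pose to reach, as a shift and turn from the pose commanded when the call began, along the tool's axes at that moment; what a row does not reach only later rows make up. A row lasts 1/10 s, in which the tool goes at most 50 mm and 8.59 degrees, less where a joint would pass 70% of its speed; a pose out of reach is approached as far as the arm can. A call with a gripper value outside its range is refused whole. "grip" is the closure, from -1 (fully open) to 1 (shut), so that 0 is half open, set as the call begins (left out, the last holds). The fingers move at their own pace and stop on an object; "squeeze" is the grip in N (left out, the last holds). Time passes only in rows, so rows that repeat a pose let the fingers close. It gives the time, the measured TCP pose, the force, the opening and the grip force at its end, in the units of the state.
- sense(): the state, without advancing time (a new reading comes with each control period).
- snapshot(name): name is "scene" or "side" or "wrist"; returns a dict with "pixels" (420x560x3 uint8, blue, green, red), "mtx" (3x3 intrinsics, pixels), "extrinsics" (4x4, takes a point from camera to world coordinates). Camera axes: x right, y down, z forward; pixel columns grow to the right and rows downward; lengths in m; the calibration is good to about 2 mm. A picture is of the moment at which its call begins. There is no depth.
- hand_in(): hands the job in; it is judged then, once.
The state is a dict: "time_s": time; "q": joint angles; "qd": joint speeds; "effort": joint torques, N m; "tcp_pos": TCP position; "ee_rot": TCP orientation; "force": force on the tool from outside, world axes, zero at the start; "moment": the same for the moment, N m; "gripper_width": finger opening in m; "gripper_force": force on a finger pad.
Only numpy, scipy, OpenCV 4.12 (cv2) and the standard library are available. Lean on these libraries where they do the work, as an engineer would, in place of code of your own. Each camera call takes 0.05 s, during which the arm holds its last target. There are 200 camera calls.

TASK

The lid is on the larger of the two clay boxes, but three of its clips still stand open: the one towards the robot and the ones at its left and right ends. Fold these three clips down until each lies flat against the side of the box, then let go.

Things in the scene. Friction and masses are not known exactly. Their poses are not given: they have to be found in the camera images.
- clay_box: Larger of two milky plastic boxes, heavy and fixed; white lid 150 (x) by 200 (y) by 16 mm, top 108 mm up; box walls 8 mm in from the lid edge. Origin: centre of the underside; x away from the robot (yaw up to 0.5 either way), y to its left, z up. Rear (+x) clip already down. A thin wooden rib lies on the lid; a bowl and a cup under 50 mm tall stand off the front corners.
- clip_front (a joint): Angle of the front (-x) grey clip: flap 60 mm wide, 42 long, 5 thick, hinged along that lid edge, hinge line through (-79, 0, 102) mm in the box frame. 0 = down, flat on the box's side, lower edge 60 mm above the table; 1.57 = straight out; 2.3 = up and out; limits 0 and 2.5. Starts at 1.3 to 2.3; the stiff hinge (1.5 N at the free edge) holds it where it is left; no catch.
- clip_left (a joint): Angle of the left (+y) grey clip: flap 60 mm wide, 42 long, 5 thick, hinged along that lid edge, hinge line through (0, 104, 102) mm in the box frame. 0 = down, flat on the box's side, lower edge 60 mm above the table; 1.57 = straight out; 2.3 = up and out; limits 0 and 2.5. Starts at 1.3 to 2.3; the stiff hinge (1.5 N at the free edge) holds it where it is left; no catch.
- clip_right (a joint): Angle of the right (-y) grey clip: flap 60 mm wide, 42 long, 5 thick, hinged along that lid edge, hinge line through (0, -104, 102) mm in the box frame. 0 = down, flat on the box's side, lower edge 60 mm above the table; 1.57 = straight out; 2.3 = up and out; limits 0 and 2.5. Starts at 1.3 to 2.3; the stiff hinge (1.5 N at the free edge) holds it where it is left; no catch.
There are look-alikes about, which are no part of the job. Leave any green look-alike of the clay_box alone.

How it is judged:
At the end, for the whole second after the job is handed in: The front, left and right clips of the clay box are each folded down to within 0.26 rad (15 degrees) of hanging flat against the box's side (value of joint each of clip_front, clip_left, clip_right below 0.26 rad); the robot touches nothing.
It also fails if it takes over 42 s, if anything falls off the work surface, if the arm or the gripper's body presses on something with over 40 N, if the wrist force passes 120 N, or if a joint passes its speed limit or range.

## Working session

There is one attempt and no reset: what is moved stays moved. The work goes in short steps, Python scripts to look and compute and a tool call to move; the robot and the scene stay as the last step left them, time stands still between calls to the robot, and variables do not carry over. Pictures are saved under pics/ and viewed, at most 10 in all, crops included, and the job is handed in when it is done.

Besides the shell and the picture viewer there is one more tool, called after "Call:" by a JSON object that holds its "api" and its "payload". carry_out: Moves the arm, as the interface text tells. Its arguments: {"type":"object","properties":{"moves":{"type":"array"},"grip":{"type":"number"},"squeeze":{"type":"number"}},"required":["moves"]}

```bash
mkdir -p pics; python3 - <<'E'
from workcell import *
import cv2,numpy as np
s=sense();print(s)
for n in("scene","side"):
    d=snapshot(n);cv2.imwrite(f"pics/{n}0.png",d["pixels"]);np.savez(f"{n}0.npz",**d);print(d["mtx"],d["extrinsics"])
E
```

```text
{'time_s': 0.0, 'q': array([-1.00641886e+00,  3.85554393e-01,  6.61179976e-03, -5.42225115e-04,
       -1.19398373e+00, -2.58621933e-01]), 'qd': array([ 0.00045537, -0.00074071, -0.0008739 , -0.00090528,  0.00026885,
        0.0004099 ]), 'effort': array([-1.50440783e-04, -3.92291987e+01,  1.88409394e+01,  4.18609634e+00,
       -4.53576562e-03, -1.00616253e-05]), 'tcp_pos': array([ 0.18812015, -0.59579382,  0.40361057]), 'ee_rot': array([ 3.13940461e+00, -5.77519379e-05, -2.83603711e+00]), 'force': array([-0.41761222, -0.53745978, -0.89206866]), 'moment': array([ 0.02801932, -0.00741316, -0.03231901]), 'gripper_force': 0.0, 'gripper_width': 0.08566732156261805}
[[450.3417136    0.         278.52059648]
 [  0.         450.3417136  208.3338846 ]
 [  0.           0.           1.        ]] [[ 0.3554998   0.56746056 -0.74270344  1.21242081]
 [ 0.93441864 -0.19711303  0.29666184 -0.28081543]
 [ 0.02194737 -0.79945917 -0.60031937  0.73788902]
 [ 0.          0.          0.          1.        ]]
[[507.17007326   0.         283.00889974]
 [  0.         507.17007326 198.86547408]
 [  0.           0.           1.        ]] [[ 0.96640047  0.18178472 -0.18172631  0.60949599]
 [ 0.25701101 -0.67255836  0.69398169 -0.68164865]
 [ 0.00393372 -0.7173699  -0.69668139  0.81979419]
 [ 0.          0.          0.          1.        ]]
```

View pics/scene0.png

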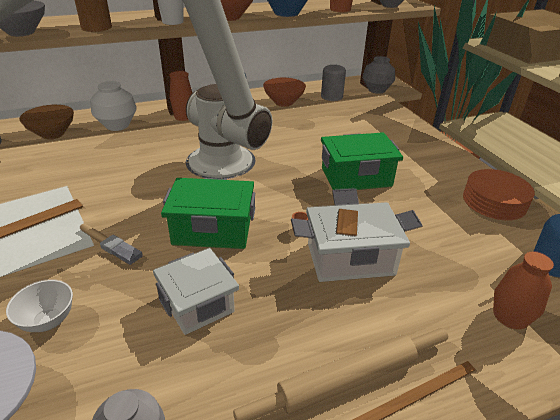

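View pics/side0.png

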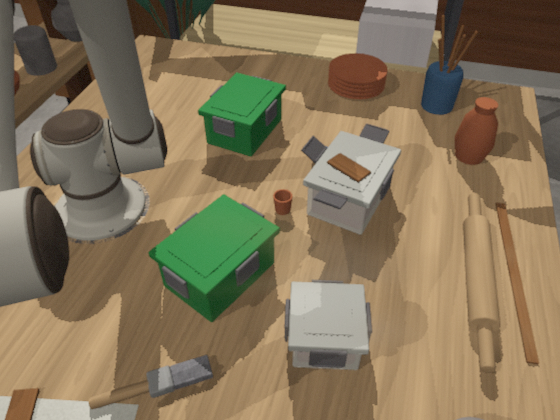

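The open-clip white box is at scene (358,235) and side (352,180). Its left clip is at scene (408,220), the front clip at (345,197) and the right clip at (302,225). Next I'll rectify the lid onto z=0.108 and crop both views.

```bash
cat > h.py <<'E'
import cv2,numpy as np
def cast(d,p,z):
    p=np.atleast_2d(np.float64(p));K,T=d["mtx"],d["extrinsics"]
    r=np.c_[p,np.ones(len(p))]@np.linalg.inv(K).T@T[:3,:3].T
    o=T[:3,3];return o+r*((z-o[2])/r[:,2])[:,None]
def proj(d,P):
    T=np.linalg.inv(d["extrinsics"]);c=np.atleast_2d(P)@T[:3,:3].T+T[:3,3]
    u=c@d["mtx"].T;return u[:,:2]/u[:,2:]
def box(c,yaw,pts):
    R=np.array([[np.cos(yaw),-np.sin(yaw)],[np.sin(yaw),np.cos(yaw)]])
    pts=np.atleast_2d(pts).astype(float);return np.c_[pts[:,:2]@R.T+c,pts[:,2]]
E
python3 - <<'E'
from h import *
outs=[]
for n,roi,th in(("scene",(285,415,195,285),185),("side",(300,405,130,235),185)):
    d=dict(np.load(f"{n}0.npz"));im=d["pixels"];x0,x1,y0,y1=roi
    g=im.min(2);print(n,[im[y,x].tolist() for x,y in ([(375,225),(340,265),(380,265)] if n=="scene" else [(350,180),(330,210),(365,215)])])
    for th in(185,195,205):
        m=np.zeros_like(g);m[y0:y1,x0:x1]=(g[y0:y1,x0:x1]>th)*255
        m=cv2.morphologyEx(m,cv2.MORPH_OPEN,np.ones((3,3)))
        cs,_=cv2.findContours(m,cv2.RETR_EXTERNAL,cv2.CHAIN_APPROX_NONE)
        if not cs: continue
        c=max(cs,key=cv2.contourArea)[:,0]
        P=cast(d,c,.108)[:,:2];r=cv2.minAreaRect((P*1000).astype(np.float32));print(th,r)
    outs.append(cv2.resize(im[y0-15:y1+10,x0-10:x1+20],None,fx=2.5 if n=='scene' else 2.5,fy=2.5,interpolation=cv2.INTER_CUBIC))
h=max(o.shape[0] for o in outs)
cv2.imwrite("pics/crop1.png",np.hstack([cv2.copyMakeBorder(o,0,h-o.shape[0],0,0,0) for o in outs]))
E
```

```text
scene [[160, 169, 169], [103, 108, 115], [96, 105, 114]]
side [[169, 178, 180], [111, 117, 125], [84, 92, 99]]
185 ((573.311767578125, 185.7396697998047), (42.761871337890625, 45.180335998535156), 30.60198211669922)
```

View pics/crop1.png

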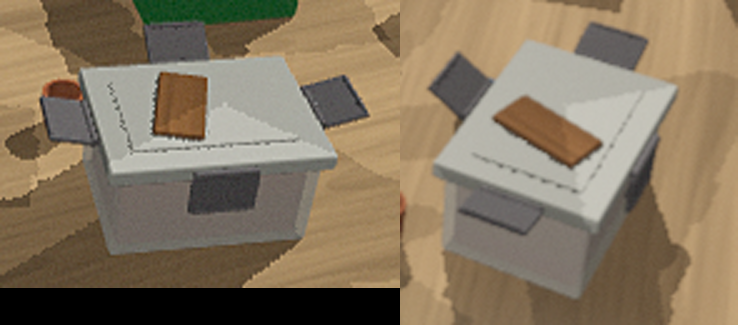

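```bash
cat > m.py <<'E'
from h import *
A=dict(np.load("scene0.npz"));B=dict(np.load("side0.npz"))
sc=lambda p:np.array(p)/2.5+[275,180]
sd=lambda p:(np.array(p)-[400,0])/2.5+[290,115]
a=cast(A,sc([(80,70),(282,57),(337,156),(108,169)]),.108)
b=cast(B,sd([(433,170),(528,40),(677,88),(598,218)]),.108)
for P in(a,b,):
    print(np.round(P[:,:2]*1000),cv2.minAreaRect((P[:,:2]*1000).astype(np.float32)))
def pm(d):return d["mtx"]@np.linalg.inv(d["extrinsics"])[:3]
def tri(p,q):
    X=cv2.triangulatePoints(pm(A),pm(B),sc(p).T,sd(q).T);return (X[:3]/X[3]).T*1000
print("L",tri([(348,76.),(368,113)],[(587,23.),(647,40)]).round())
print("F",tri([(147,24.),(205,23)],[(430,88.),(458,53)]).round())
print("R",tri([(42,95.),(47,138)],[(458,213.),(528,234)]).round())
E
python3 m.py
```

```text
[[454.  94.]
 [498. 285.]
 [639. 253.]
 [588.  60.]] ((545.9441528320312, 172.15745544433594), (198.655517578125, 144.03302001953125), 76.89879608154297)
[[452.  84.]
 [497. 283.]
 [638. 247.]
 [593.  63.]] ((545.6435546875, 167.68356323242188), (203.7277374267578, 145.93402099609375), 77.40796661376953)
L [[546. 327. 107.]
 [604. 307. 113.]]
F [[428. 174. 123.]
 [440. 231. 121.]]
R [[482.  42. 109.]
 [543.  23. 115.]]
```

```bash
cat >> h.py <<'E'
C=np.array([.5455,.1705]);YAW=-.24
def goto(s,bp,tip,along):
    """tool shift (cm) and roll to box-frame xy bp (mm), fingertip height tip (mm), closing axis along box 'x' or 'y'"""
    P=box(C,YAW,[(bp[0]/1000,bp[1]/1000,tip/1000+.173)])[0]
    y=s["ee_rot"][2];R=np.array([[np.cos(y),np.sin(y)],[np.sin(y),-np.cos(y)]])
    d=P-s["tcp_pos"];t=R.T@d[:2]*100
    want=YAW+(np.pi if along=='x' else np.pi/2)*.5*2-(y-np.pi/2)
    w=(want+np.pi/2)%np.pi-np.pi/2
    return np.round([t[0],t[1],-d[2]*100,-w],2)
E
python3 - <<'E'
from workcell import *
from h import *
s=sense();print(goto(s,(0,-135),170,'x'))
d=dict(np.load("scene0.npz"))
print(cast(d,[(322,142),(345,165),(400,152)],.1),cast(d,[(166,205),(250,208),(255,180)],.1))
E
```

```text
[-50.13  50.79   6.07  -1.03]
[[0.1609189  0.27139531 0.1       ]
 [0.29899987 0.27541792 0.1       ]
 [0.28629301 0.45898266 0.1       ]] [[ 0.32374696 -0.21206867  0.1       ]
 [ 0.39994569 -0.02864844  0.1       ]
 [ 0.29004907  0.02039521  0.1       ]]
```

Call:
{"api": "carry_out", "payload": {"moves": [{"dx": -50, "dy": 50.8, "dz": 0, "roll": -1.03}, {"dx": -50, "dy": 50.8, "dz": 0, "roll": -1.03}, {"dx": -50, "dy": 50.8, "dz": 0, "roll": -1.03}, {"dx": -50, "dy": 50.8, "dz": 0, "roll": -1.03}, {"dx": -50, "dy": 50.8, "dz": 0, "roll": -1.03}, {"dx": -50, "dy": 50.8, "dz": 0, "roll": -1.03}, {"dx": -50, "dy": 50.8, "dz": 0, "roll": -1.03}, {"dx": -50, "dy": 50.8, "dz": 0, "roll": -1.03}, {"dx": -50, "dy": 50.8, "dz": 0, "roll": -1.03}, {"dx": -50, "dy": 50.8, "dz": 0, "roll": -1.03}], "grip": 1}}

```text
time_s: 1.1
tcp_pos: [0.4155, -0.1486, 0.4047]
ee_rot: [-3.141, 0.0, -1.806]
force: [0.3, -1.5, -0.6]
gripper_width: 0.0002
gripper_force: 0.0
```

```bash
python3 - <<'E'
from workcell import *
from h import *
s=sense();print(s['time_s'],s['tcp_pos'],s['gripper_width'],goto(s,(0,-135),150,'x'))
E
```

```text
1.1 [ 0.41554191 -0.14856694  0.40472359] 0.00019164083986445785 [-2.055e+01 -5.150e+00  8.170e+00  1.000e-02]
```

Call:
{"api": "carry_out", "payload": {"moves": [{"dx": -20.5, "dy": -5.1, "dz": 7, "roll": 0.01}, {"dx": -20.5, "dy": -5.1, "dz": 7, "roll": 0.01}, {"dx": -20.5, "dy": -5.1, "dz": 7, "roll": 0.01}, {"dx": -20.5, "dy": -5.1, "dz": 7, "roll": 0.01}, {"dx": -20.5, "dy": -5.1, "dz": 7, "roll": 0.01}, {"dx": -20.5, "dy": -5.1, "dz": 7, "roll": 0.01}, {"dx": -20.5, "dy": -5.1, "dz": 7, "roll": 0.01}]}}

```text
time_s: 1.8
tcp_pos: [0.5125, 0.0368, 0.3343]
ee_rot: [3.14, -0.001, -1.815]
force: [-0.2, -0.7, 1.2]
gripper_width: -0.0002
gripper_force: 0.0
```

```bash
python3 - <<'E'
from workcell import *
from h import *
s=sense();print(s['time_s'],s['tcp_pos'],goto(s,(0,-135),68,'x'),goto(s,(0,-123),68,'x'))
out=[]
for n in("side","wrist"):
    d=snapshot(n);np.savez(f"{n}1.npz",**d);out.append(d["pixels"])
out[0]=cv2.resize(out[0][90:300,220:500],None,fx=1.4,fy=1.4);out[1]=cv2.resize(out[1],(392,294))
cv2.imwrite("pics/c2.png",np.hstack(out))
E
```

```text
1.8 [0.51247464 0.03683996 0.33429557] [-0.27 -0.03  9.33 -0.  ] [-1.47 -0.02  9.33 -0.  ]
```

View pics/c2.png

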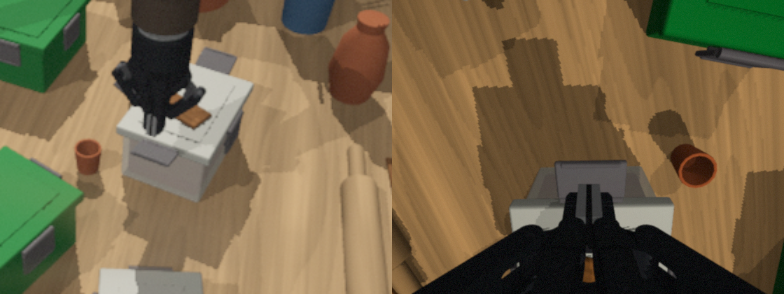

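Side picture: the shut fingertips, at about (152,128), stand just above the right clip at (150,145). In the wrist picture the fingers (590) are centred on the clip (555–625). I'll descend, then push inward.

Call:
{"api": "carry_out", "payload": {"moves": [{"dx": -0.3, "dy": 0, "dz": 2.5, "roll": 0}, {"dx": -0.3, "dy": 0, "dz": 4, "roll": 0}, {"dx": -0.3, "dy": 0, "dz": 5, "roll": 0}, {"dx": -0.3, "dy": 0, "dz": 6, "roll": 0}, {"dx": -0.3, "dy": 0, "dz": 7, "roll": 0}, {"dx": -0.3, "dy": 0, "dz": 7.7, "roll": 0}, {"dx": -0.3, "dy": 0, "dz": 8.4, "roll": 0}, {"dx": -0.3, "dy": 0, "dz": 9.0, "roll": 0}, {"dx": -0.3, "dy": 0, "dz": 9.4, "roll": 0}, {"dx": -0.3, "dy": 0, "dz": 9.4, "roll": 0}]}}

```text
time_s: 2.9
tcp_pos: [0.5132, 0.0398, 0.2399]
ee_rot: [3.14, -0.001, -1.816]
force: [-0.5, 0.0, 0.5]
gripper_width: 0.0002
gripper_force: 0.0
```

Call:
{"api": "carry_out", "payload": {"moves": [{"dx": -0.3, "dy": 0, "dz": 0, "roll": 0}, {"dx": -0.6, "dy": 0, "dz": 0, "roll": 0}, {"dx": -0.9, "dy": 0, "dz": 0, "roll": 0}, {"dx": -1.2, "dy": 0, "dz": 0, "roll": 0}, {"dx": -1.2, "dy": 0, "dz": 0, "roll": 0}]}}

```text
time_s: 3.4
tcp_pos: [0.5163, 0.0519, 0.2407]
ee_rot: [3.141, 0.0, -1.815]
force: [-0.8, -0.2, -0.5]
gripper_width: 0.0
gripper_force: 0.4
```

```bash
python3 - <<'E'
from workcell import *
from h import *
s=sense();print(s['time_s'],s['tcp_pos'],s['force'],goto(s,(0,-123),68,'x'))
out=[]
for n in("side","wrist"):
    d=snapshot(n);np.savez(f"{n}2.npz",**d);out.append(d["pixels"])
out[0]=cv2.resize(out[0][90:300,220:500],None,fx=1.4,fy=1.4);out[1]=cv2.resize(out[1],(392,294))
cv2.imwrite("pics/c3.png",np.hstack(out))
E
```

```text
3.4 [0.51633226 0.05186146 0.24069364] [-0.78054354 -0.21800952 -0.54515186] [ 0.08 -0.01 -0.03 -0.  ]
```

View pics/c3.png

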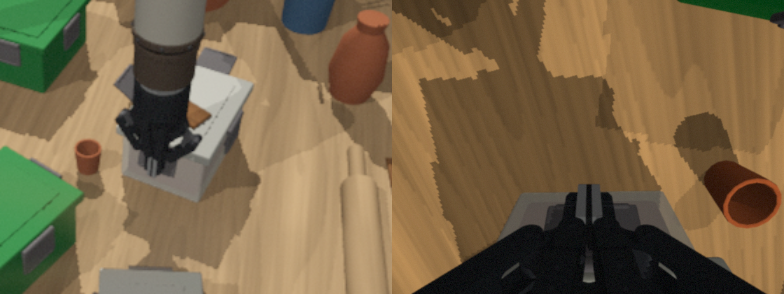

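The right clip now lies behind the fingers (wrist 590,210) and no longer sticks out. I'll press a little further in to feel the stop.

Call:
{"api": "carry_out", "payload": {"moves": [{"dx": -0.2, "dy": 0, "dz": 0, "roll": 0}, {"dx": -0.4, "dy": 0, "dz": 0, "roll": 0}, {"dx": -0.4, "dy": 0, "dz": 0, "roll": 0}]}}

```text
time_s: 3.8
tcp_pos: [0.5173, 0.0555, 0.2406]
ee_rot: [3.141, -0.0, -1.816]
force: [-0.2, -1.6, -1.0]
gripper_width: 0.0001
gripper_force: 0.7
```

Call:
{"api": "carry_out", "payload": {"moves": [{"dx": -0.3, "dy": 0, "dz": 0, "roll": 0}, {"dx": -0.3, "dy": 0, "dz": 0, "roll": 0}, {"dx": 1.5, "dy": 0, "dz": 0, "roll": 0}, {"dx": 3, "dy": 0, "dz": 0, "roll": 0}, {"dx": 3, "dy": 0, "dz": -5, "roll": 0}, {"dx": 3, "dy": 0, "dz": -9, "roll": 0}, {"dx": 3, "dy": 0, "dz": -12, "roll": 0}, {"dx": 3, "dy": 0, "dz": -12, "roll": 0}]}}

```text
time_s: 4.6
tcp_pos: [0.5109, 0.0255, 0.366]
ee_rot: [-3.131, 0.006, -1.816]
force: [-0.6, 0.4, 0.4]
gripper_width: 0.0001
gripper_force: 0.0
```

```bash
python3 - <<'E'
from workcell import *
from h import *
s=sense();print(s['time_s'],s['tcp_pos'],s['force'],s['q'],goto(s,(-110,0),188,'y'))
E
```

```text
4.6 [0.5108824  0.02554994 0.36597197] [-0.55739476  0.37738314  0.41099321] [ 0.36796576  0.22356599 -0.32888984  0.00127709 -1.00649174 -0.61373838] [-14.85  11.16   0.5    1.57]
```

Call:
{"api": "carry_out", "payload": {"moves": [{"dx": -14.9, "dy": 11.2, "dz": 0.5, "roll": 1.57}, {"dx": -14.9, "dy": 11.2, "dz": 0.5, "roll": 1.57}, {"dx": -14.9, "dy": 11.2, "dz": 0.5, "roll": 1.57}, {"dx": -14.9, "dy": 11.2, "dz": 0.5, "roll": 1.57}, {"dx": -14.9, "dy": 11.2, "dz": 0.5, "roll": 1.57}, {"dx": -14.9, "dy": 11.2, "dz": 0.5, "roll": 1.57}, {"dx": -14.9, "dy": 11.2, "dz": 0.5, "roll": 1.57}, {"dx": -14.9, "dy": 11.2, "dz": 0.5, "roll": 1.57}, {"dx": -14.9, "dy": 11.2, "dz": 0.5, "roll": 1.57}, {"dx": -14.9, "dy": 11.2, "dz": 0.5, "roll": 1.57}]}}

```text
time_s: 5.6
tcp_pos: [0.4374, 0.1972, 0.3551]
ee_rot: [3.142, -0.001, 3.045]
force: [-0.6, -0.3, 0.4]
gripper_width: -0.0
gripper_force: 0.0
```

```bash
python3 - <<'E'
from workcell import *
from h import *
s=sense();print(s['time_s'],s['tcp_pos'],s['q'],goto(s,(-110,0),150,'y'))
out=[]
for n in("side","wrist"):
    d=snapshot(n);np.savez(f"{n}3.npz",**d);out.append(d["pixels"])
out[0]=cv2.resize(out[0][90:300,220:500],None,fx=1.4,fy=1.4);out[1]=cv2.resize(out[1],(392,294))
cv2.imwrite("pics/c4.png",np.hstack(out))
E
```

```text
5.6 [0.4373575  0.19715041 0.35508354] [ 7.62941299e-01  1.83765108e-01 -4.11516332e-01 -6.36189076e-04
 -9.75912109e-01 -2.42986158e+00] [-0.13 -0.04  3.21  0.14]
```

View pics/c4.png

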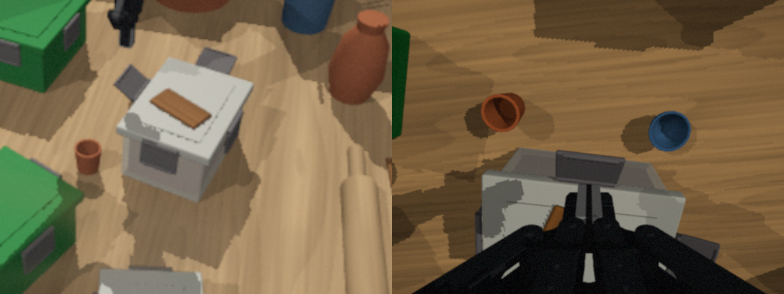

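Side picture: the right clip lies flat at (158,155). Wrist picture: the front clip (590,165) is centred on the fingers, and the cup and bowl are clear. Now I'll fold the front clip.

Call:
{"api": "carry_out", "payload": {"moves": [{"dx": -0.1, "dy": 0, "dz": 3, "roll": 0.14}, {"dx": -0.1, "dy": 0, "dz": 5, "roll": 0.14}, {"dx": -0.1, "dy": 0, "dz": 6, "roll": 0.14}, {"dx": -0.1, "dy": 0, "dz": 7, "roll": 0.14}, {"dx": -0.1, "dy": 0, "dz": 8, "roll": 0.14}, {"dx": -0.1, "dy": 0, "dz": 9, "roll": 0.14}, {"dx": -0.1, "dy": 0, "dz": 10, "roll": 0.14}, {"dx": -0.1, "dy": 0, "dz": 10.8, "roll": 0.14}, {"dx": -0.1, "dy": 0, "dz": 11.4, "roll": 0.14}, {"dx": -0.1, "dy": 0, "dz": 11.4, "roll": 0.14}]}}

```text
time_s: 6.7
tcp_pos: [0.4382, 0.1977, 0.2405]
ee_rot: [-3.14, -0.001, 2.912]
force: [-0.3, 0.1, 0.3]
gripper_width: -0.0003
gripper_force: 0.0
```

```bash
python3 - <<'E'
from workcell import *
from h import *
s=sense();print(s['time_s'],s['tcp_pos'],s['force'],goto(s,(-98,0),68,'y'),goto(s,(-93,0),68,'y'))
E
```

```text
6.7 [0.43818799 0.19765262 0.24052869] [-0.27616447  0.07930276  0.27284777] [-1.27 -0.1  -0.05  0.01] [-1.77 -0.1  -0.05  0.01]
```

Call:
{"api": "carry_out", "payload": {"moves": [{"dx": -0.3, "dy": 0, "dz": 0, "roll": 0}, {"dx": -0.6, "dy": 0, "dz": 0, "roll": 0}, {"dx": -0.9, "dy": 0, "dz": 0, "roll": 0}, {"dx": -1.2, "dy": 0, "dz": 0, "roll": 0}, {"dx": -1.4, "dy": 0, "dz": 0, "roll": 0}, {"dx": -1.6, "dy": 0, "dz": 0, "roll": 0}, {"dx": -1.6, "dy": 0, "dz": 0, "roll": 0}]}}

```text
time_s: 7.4
tcp_pos: [0.4523, 0.1945, 0.2415]
ee_rot: [-3.14, -0.005, 2.911]
force: [-13.2, 6.2, 4.6]
gripper_width: 0.0
gripper_force: 7.5
```

The 13 N means the front clip is against its stop. I'll back off and rise.

Call:
{"api": "carry_out", "payload": {"moves": [{"dx": 1.5, "dy": 0, "dz": 0, "roll": 0}, {"dx": 3, "dy": 0, "dz": 0, "roll": 0}, {"dx": 3, "dy": 0, "dz": -5, "roll": 0}, {"dx": 3, "dy": 0, "dz": -9, "roll": 0}, {"dx": 3, "dy": 0, "dz": -12, "roll": 0}, {"dx": 3, "dy": 0, "dz": -12, "roll": 0}]}}

```text
time_s: 8.0
tcp_pos: [0.4253, 0.2018, 0.3668]
ee_rot: [3.132, 0.008, 2.913]
force: [-0.2, 0.5, 0.1]
gripper_width: 0.0003
gripper_force: 0.0
```

```bash
python3 - <<'E'
from workcell import *
from h import *
s=sense();print(s['time_s'],s['tcp_pos'],s['force'],s['q'],goto(s,(0,135),188,'x'))
E
```

```text
8.0 [0.4253254  0.20180645 0.36678015] [-0.18933569  0.51932588  0.11320025] [ 7.89888151e-01  1.53281808e-01 -4.18132792e-01  2.32972936e-03
 -9.87379327e-01 -2.59013048e+00] [-12.57  13.17   0.58  -1.56]
```

Call:
{"api": "carry_out", "payload": {"moves": [{"dx": -12.6, "dy": 13.2, "dz": 0.5, "roll": -1.56}, {"dx": -12.6, "dy": 13.2, "dz": 0.5, "roll": -1.56}, {"dx": -12.6, "dy": 13.2, "dz": 0.5, "roll": -1.56}, {"dx": -12.6, "dy": 13.2, "dz": 0.5, "roll": -1.56}, {"dx": -12.6, "dy": 13.2, "dz": 0.5, "roll": -1.56}, {"dx": -12.6, "dy": 13.2, "dz": 0.5, "roll": -1.56}, {"dx": -12.6, "dy": 13.2, "dz": 0.5, "roll": -1.56}, {"dx": -12.6, "dy": 13.2, "dz": 0.5, "roll": -1.56}, {"dx": -12.6, "dy": 13.2, "dz": 0.5, "roll": -1.56}, {"dx": -12.6, "dy": 13.2, "dz": 0.5, "roll": -1.56}]}}

```text
time_s: 9.0
tcp_pos: [0.5771, 0.301, 0.3558]
ee_rot: [3.141, -0.001, -1.865]
force: [-0.3, 0.4, -0.1]
gripper_width: 0.0001
gripper_force: 0.0
```

```bash
python3 - <<'E'
from workcell import *
from h import *
s=sense();print(s['time_s'],s['tcp_pos'],s['q'],goto(s,(0,135),150,'x'))
out=[]
for n in("scene","wrist"):
    d=snapshot(n);np.savez(f"{n}4.npz",**d);out.append(d["pixels"])
out[0]=cv2.resize(out[0][120:330,220:500],None,fx=1.4,fy=1.4);out[1]=cv2.resize(out[1],(392,294))
cv2.imwrite("pics/c5.png",np.hstack(out))
E
```

```text
9.0 [0.5771177  0.30104928 0.35579744] [ 7.28898978e-01  4.63271479e-01  6.85299022e-03  2.99451355e-04
 -1.11514090e+00 -1.02315085e+00] [-0.07 -0.03  3.28 -0.05]
```

View pics/c5.png

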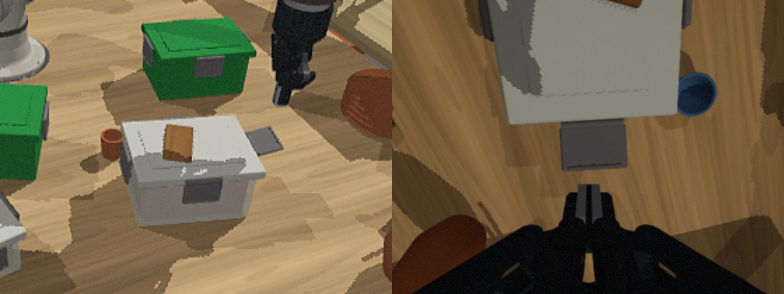

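Scene picture: the front clip no longer shows, and the left clip (265,140) is still out. Wrist picture: the left clip (593,145) is centred on the fingers (590). Now I'll fold it; inward is +dx here.

Call:
{"api": "carry_out", "payload": {"moves": [{"dx": 0, "dy": 0, "dz": 3, "roll": -0.05}, {"dx": 0, "dy": 0, "dz": 5, "roll": -0.05}, {"dx": 0, "dy": 0, "dz": 6, "roll": -0.05}, {"dx": 0, "dy": 0, "dz": 7, "roll": -0.05}, {"dx": 0, "dy": 0, "dz": 8, "roll": -0.05}, {"dx": 0, "dy": 0, "dz": 9, "roll": -0.05}, {"dx": 0, "dy": 0, "dz": 10, "roll": -0.05}, {"dx": 0, "dy": 0, "dz": 10.8, "roll": -0.05}, {"dx": 0, "dy": 0, "dz": 11.5, "roll": -0.05}, {"dx": 0, "dy": 0, "dz": 11.5, "roll": -0.05}]}}

```text
time_s: 10.1
tcp_pos: [0.5774, 0.3008, 0.2402]
ee_rot: [3.14, -0.001, -1.822]
force: [0.6, 1.0, 0.6]
gripper_width: 0.0
gripper_force: 0.2
```

```bash
python3 - <<'E'
from workcell import *
from h import *
s=sense();print(s['time_s'],s['tcp_pos'],s['force'],goto(s,(0,123),68,'x'))
E
```

```text
10.1 [0.57738413 0.30083217 0.24016392] [0.64148721 0.9786962  0.58842672] [ 1.12 -0.01 -0.08 -0.01]
```

Call:
{"api": "carry_out", "payload": {"moves": [{"dx": 0.3, "dy": 0, "dz": 0, "roll": 0}, {"dx": 0.6, "dy": 0, "dz": 0, "roll": 0}, {"dx": 0.9, "dy": 0, "dz": 0, "roll": 0}, {"dx": 1.2, "dy": 0, "dz": 0, "roll": 0}, {"dx": 1.2, "dy": 0, "dz": 0, "roll": 0}]}}

```text
time_s: 10.6
tcp_pos: [0.5745, 0.2888, 0.2418]
ee_rot: [3.141, -0.0, -1.822]
force: [0.4, 1.1, -1.4]
gripper_width: 0.0
gripper_force: 0.6
```

Call:
{"api": "carry_out", "payload": {"moves": [{"dx": 0.2, "dy": 0, "dz": 0, "roll": 0}, {"dx": 0.4, "dy": 0, "dz": 0, "roll": 0}, {"dx": 0.5, "dy": 0, "dz": 0, "roll": 0}, {"dx": 0.5, "dy": 0, "dz": 0, "roll": 0}]}}

```text
time_s: 11.0
tcp_pos: [0.5737, 0.2872, 0.242]
ee_rot: [-3.139, 0.008, -1.82]
force: [0.0, 11.3, -4.1]
gripper_width: 0.0001
gripper_force: 5.5
```

Call:
{"api": "carry_out", "payload": {"moves": [{"dx": -1.5, "dy": 0, "dz": 0, "roll": 0}, {"dx": -3, "dy": 0, "dz": 0, "roll": 0}, {"dx": -3, "dy": 0, "dz": -5, "roll": 0}, {"dx": -3, "dy": 0, "dz": -9, "roll": 0}, {"dx": -3, "dy": 0, "dz": -14, "roll": 0}, {"dx": -3, "dy": 0, "dz": -18, "roll": 0}, {"dx": -3, "dy": 0, "dz": -18, "roll": 0}]}}

```text
time_s: 11.7
tcp_pos: [0.5817, 0.3138, 0.43]
ee_rot: [-3.132, 0.009, -1.821]
force: [-0.3, 0.2, -0.4]
gripper_width: 0.0001
gripper_force: 0.0
```

```bash
python3 - <<'E'
from workcell import *
from h import *
out=[]
for n,y,x in(("scene",150,250),("side",110,270)):
    d=snapshot(n);out.append(cv2.resize(d["pixels"][y:y+150,x:x+190],None,fx=2.1,fy=2.1,interpolation=cv2.INTER_CUBIC))
d=snapshot("wrist");out.append(None)
o=np.vstack([np.hstack(out[:2]),cv2.copyMakeBorder(cv2.resize(d["pixels"],(373,280)),0,0,0,425,0)])
cv2.imwrite("pics/c6.png",o);print(o.shape)
E
```

```text
(595, 798, 3)
```

View pics/c6.png

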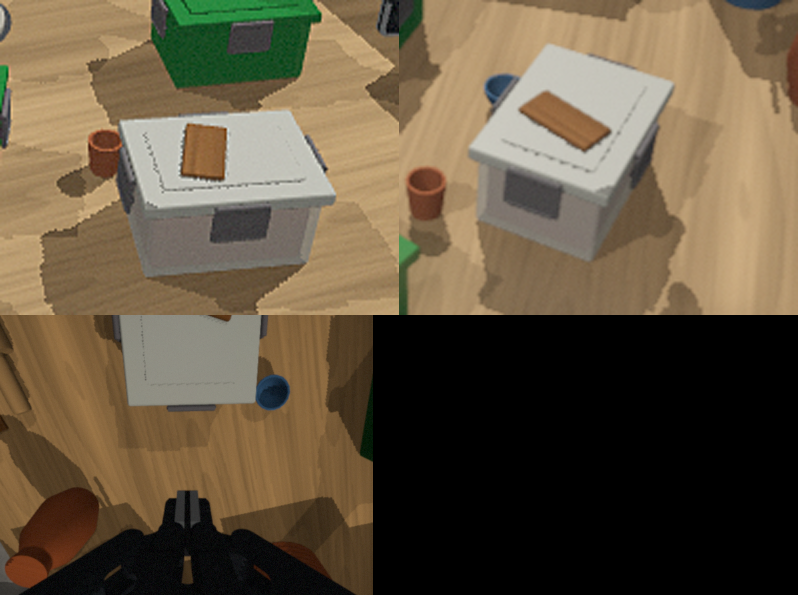

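All three clips are flat: right at the side view's (533,195), left as a thin edge in the wrist view (190,407), and front no longer sticking out. The gripper is clear.

```bash
python3 -c "
from workcell import *
print(hand_in())"
```

```text
the job is handed in; nothing more can be done
None
```

I folded the front, left and right clips down; the last pictures show all three against the box, with the gripper clear. I handed the job in at about 12 s of the 42 s allowed; the call returned no verdict.

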